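Lid the topping tubs at a street-food stall

ROBOT

A 7-joint arm with a two-finger parallel gripper is mounted at the origin on the work surface. World frame = base frame: x ahead of the robot, y to its left, z up, the work surface at z = 0. Lengths are in mm, angles in rad, forces in N, time in s.
With the tool pointing down it reaches from about 350 to 900 mm from the base axis. Payload 8.1 kg.
Tool frame: the origin (TCP) lies on the centre line of the jaws, within the pads' length; the fingertips stand 25 mm ahead of it and the grasp point (between the pads) lies 6 mm ahead of it; z points along the fingers, y is the line along which they close (so a half turn about z gives the same grasp; the last joint's range is limited). The gripper opens to 85 mm and grips with 20 to 120 N. Pads are 22 mm wide; open, the fingers measure 114 mm over their backs; the gripper's body (76 mm by 85 mm) begins 54 mm behind the grasp point. The pads swing forward as they close: fully open they stand 13 mm farther back than shut.
Start: joints at [1.012, 0.434, 0.025, 1.573, -0.012, 1.134, -0.075], TCP at [275.092, -561.217, 256.323] pointing down, gripper open.
Joint ranges: [-2.62, 2.62], [-0.44, 2.09], [-1.27, 1.32], [0.08, 2.57], [-1.32, 4.46], [0.12, 2], [-2.74, 2.74]. Speed limits (rad/s): [2.22, 2.22, 3.01, 3.01, 3.14, 3.14, 3.14].

INTERFACE

Orientations are given as a rotation vector (axis times angle).
In Python, from bench import robot, viewer, nets gives the robot as it stands.
- The arm moves only by the tool step_arm, never from a script. Its argument "rows" is a list of rows, each an object of numbers: "x", "y", "z": the shift along the world's x, y, z in m; "wx", "wy", "wz": the turn, a rotation vector about the world's x, y, z in degrees; "hand": the finger opening in m, from 0 to 0.0854. In form: [{"x": .., "y": .., "z": .., "wx": .., "wy": .., "wz": .., "hand": ..}, ...]. A call has 1 to 20 rows; each row is the pose to reach, as a shift and turn from the pose commanded when the call began; what a row does not reach only later rows make up. A row lasts 1/10 s, in which the tool goes at most 50 mm and 8.59 degrees, less where a joint would pass 70% of its speed; a pose out of reach is approached as far as the arm can. A call with a gripper value outside its range is refused whole. The fingers move at their own pace and stop on an object; the grip force is fixed at half the most. Time passes only in rows, so rows that repeat a pose let the fingers close. It gives the time, the measured TCP pose, the force, the opening and the grip force at its end, in the units of the state.
- robot.get_state(): the state, without advancing time (a new reading comes with each control period).
- viewer.snapshot(name): name is "side" or "top" or "wrist"; returns a dict with "color" (384x512x3 uint8, red, green, blue), "range_z" (384x512 float32, mm along the optical axis (not along the pixel's ray), 0 where there is no reading), "camera_matrix" (3x3 intrinsics, pixels), "cam_to_world" (4x4, takes a point from camera to world coordinates). Camera axes: x right, y down, z forward; pixel columns grow to the right and rows downward; lengths in mm; the calibration is good to about 2 mm. The wrist camera is an equidistant fisheye: a pixel r from the principal point sees the ray r / f radians off the axis. A picture is of the moment at which its call begins.
- robot.close_job(): hands the job in; it is judged then, once.
Trained networks look in the newest picture that a camera, given by its name, has taken for a name from the list of things; names that differ only in an ending like _2 or _b are one class to them, and where a whole thing is asked for, a point or a joint stands for the part that bears it (a point fixed in the world has none). Each returns a list of dicts, best first, with "conf" (0 to 1); they miss things now and then, are a little off and sometimes report something else, mostly with a low value. They report only what shows in the picture. A call takes as long as a camera call. They do not tell look-alikes from the thing itself.
- nets.find_in(query, camera): "uv" ([column, row] in pixels, amid what is visible of it).
- nets.masks_of(query, camera): "mask" (384x512 bool, what is visible of it) and "uv" ([column, row] in pixels, amid what is visible of it).
The state is a dict: "t": time; "joint_positions": joint angles; "joint_velocities": joint speeds; "joint_torque": joint torques, N m; "ee_pos": TCP position; "ee_rot": TCP orientation; "ft_force": force on the tool from outside, world axes, zero at the start; "moment": the same for the moment, N m; "grip_width": finger opening in mm; "gripper_force": force on a finger pad.
Only numpy, scipy, OpenCV 4.12 (cv2) and the standard library are available. Lean on these libraries where they do the work, as an engineer would, in place of code of your own. Each camera call takes 0.05 s, during which the arm holds its last target. There are 200 camera calls.

TASK

The washed wooden lids lie about the counter of the stall. Lay each lid on the steel tub of its own shape and size so that it lies flat and well centred over the mouth, the rectangular one squarely, and lay the one round lid that fits no tub flat inside the shallow white tray, handles up. Leave the tubs, the tray, the sauce bowl and the shaker standing where they are.

Things in the scene. Friction and masses are not known exactly. Their poses are not given: they have to be found in the camera images.
- lid_small: Smallest round lid, 72 mm diameter. Flat light wooden lid, 10 mm thick, with one upright darker wooden bar as its handle, standing across the middle of its top: bar 46 mm long along the lid's x, 16 mm wide along y, 26 mm high (its top is 36 mm above the underside). Lies flat on the counter, handle up. Origin: centre of the underside, z up. About 45 g. Belongs on the small round tub.
- lid_middle: Middle-sized round lid, 92 mm diameter. Flat light wooden lid, 10 mm thick, with one upright darker wooden bar as its handle, standing across the middle of its top: bar 54 mm long along the lid's x, 16 mm wide along y, 26 mm high (its top is 36 mm above the underside). Lies flat on the counter, handle up. Origin: centre of the underside, z up. About 65 g. It belongs to none of the tubs here; it goes in the tray.
- lid_large: Largest round lid, 112 mm diameter. Flat light wooden lid, 10 mm thick, with one upright darker wooden bar as its handle, standing across the middle of its top: bar 60 mm long along the lid's x, 16 mm wide along y, 26 mm high (its top is 36 mm above the underside). Lies flat on the counter, handle up. Origin: centre of the underside, z up. About 95 g. Belongs on the large round tub.
- lid_oblong: Rectangular lid, 116 mm (its x) by 86 mm (its y). Flat light wooden lid, 10 mm thick, with one upright darker wooden bar as its handle, standing across the middle of its top: bar 60 mm long along the lid's x, 16 mm wide along y, 26 mm high (its top is 36 mm above the underside). Lies flat on the counter, handle up. Origin: centre of the underside, z up. About 95 g. Belongs on the rectangular tub, long side along long side (either way round).
- tub_small: Small open round steel tub, 56 mm outer diameter, 40 mm high, 3 mm wall, empty, standing loose on the counter, 0.22 kg. Its lid rests flat on the rim and overhangs by 8 mm all round when centred. Origin: centre of the underside, z up.
- tub_large: Large open round steel tub, 96 mm outer diameter, 42 mm high, 3 mm wall, empty, loose, 0.45 kg. Its lid rests flat on the rim and overhangs by 8 mm all round when centred. Origin: centre of the underside, z up.
- tub_oblong: Open rectangular steel tub, 100 mm (its x) by 70 mm (its y) outside, 38 mm high, 3 mm wall, empty, loose, 0.45 kg. Its lid rests flat on the rim and overhangs by 8 mm on every side when centred. Origin: centre of the underside, z up.
- tray: Shallow round white enamelled tray, 128 mm outer diameter, 12 mm high, 3 mm wall, inner floor 4 mm above the counter and 122 mm across, loose, 0.35 kg. Origin: centre of the underside, z up.
- bowl: Small blue ceramic sauce bowl, 80 mm diameter, 34 mm high, standing among the work; to be left alone. Origin: centre of the underside.
- shaker: Round metal topping shaker with a dark cap, 62 mm diameter, 102 mm high, standing to the robot's left of the work; to be left alone. Origin: centre of the underside.
Mind the look-alikes: they are no part of the job. What is shaped like the lid_oblong but pink or red is not meant.

How it is judged:
By the outcome, as a careful person would: the job done as asked, in the order asked, and still so for the second after the job is handed in, with the robot touching nothing.
It also fails if it takes over 112 s, if anything falls off the work surface, if the arm or the gripper's body presses on something with over 40 N, if the wrist force passes 120 N, or if a joint passes its speed limit or range.

## Working session

There is one attempt and no reset: what is moved stays moved. The work goes in short steps, Python scripts to look and compute and a tool call to move; the robot and the scene stay as the last step left them, time stands still between calls to the robot, and variables do not carry over. Pictures are saved under pics/ and viewed, at most 14 in all, crops included, and the job is handed in when it is done.

Besides the shell and the picture viewer there is one more tool, called after "Call:" as name([rows], argument=value, ...), one row to a line, values as JSON. step_arm: Moves the arm, as the interface text tells. Its arguments: {"type":"object","properties":{"rows":{"type":"array","items":{"type":"object","properties":{"x":{"type":"number"},"y":{"type":"number"},"z":{"type":"number"},"wx":{"type":"number"},"wy":{"type":"number"},"wz":{"type":"number"},"hand":{"type":"number"}}}}},"required":["rows"]}

```bash
mkdir -p pics; ls
python3 - <<'E'
from bench import robot, viewer, nets
import cv2, numpy as np
for n in ["top","side"]:
    s=viewer.snapshot(n); cv2.imwrite(f"pics/{n}0.png",cv2.resize(s["color"][:,:,::-1],(800,600)))
    np.savez(f"{n}0.npz",**s)
    print(n,np.round(s["camera_matrix"],1).tolist(),np.round(s["cam_to_world"],3).tolist())
    for q in ["lid_small","lid_middle","lid_large","lid_oblong","tub_small","tub_large","tub_oblong","tray","bowl","shaker"]:
        print(q,[(np.round(d["uv"]).tolist(),round(d["conf"],2)) for d in nets.find_in(q,n)])
print(robot.get_state())
E
```

```text
pics
top [[403.2, 0.0, 255.7], [0.0, 403.2, 192.6], [0.0, 0.0, 1.0]] [[-0.014, -0.986, 0.164, 332.254], [-1.0, 0.015, 0.005, 84.376], [-0.007, -0.164, -0.986, 1346.959], [0.0, 0.0, 0.0, 1.0]]
lid_small [([206.0, 241.0], 0.73)]
lid_middle [([233.0, 164.0], 0.74)]
lid_large [([310.0, 222.0], 0.56), ([331.0, 165.0], 0.38)]
lid_oblong [([406.0, 225.0], 0.86), ([383.0, 185.0], 0.71), ([385.0, 131.0], 0.65)]
tub_small []
tub_large [([329.0, 164.0], 0.68), ([308.0, 225.0], 0.27)]
tub_oblong [([184.0, 184.0], 0.92), ([329.0, 164.0], 0.6)]
tray [([281.0, 158.0], 0.82)]
bowl [([362.0, 244.0], 0.86)]
shaker [([127.0, 234.0], 0.74), ([261.0, 226.0], 0.45)]
side [[404.4, 0.0, 248.2], [0.0, 404.4, 185.8], [0.0, 0.0, 1.0]] [[-0.983, -0.144, 0.117, 396.009], [-0.185, 0.705, -0.684, 1105.256], [0.016, -0.694, -0.72, 1118.593], [0.0, 0.0, 0.0, 1.0]]
lid_small [([288.0, 233.0], 0.65)]
lid_middle [([218.0, 206.0], 0.7)]
lid_large [([288.0, 171.0], 0.9), ([276.0, 294.0], 0.6)]
lid_oblong [([297.0, 118.0], 0.71), ([224.0, 114.0], 0.69), ([262.0, 122.0], 0.65)]
tub_small [([281.0, 193.0], 0.47)]
tub_large 
[... 222 characters left out ...]
itions': array([ 1.01239336,  0.43451307,  0.02497517,  1.57320416, -0.01159447,
        1.13401756, -0.07511962]), 'joint_velocities': array([ 0.00121416, -0.00210102,  0.00011153, -0.00063096, -0.0003711 ,
       -0.00014327,  0.00046496]), 'joint_torque': array([-3.57908248e-04, -6.70291972e+01,  1.02414586e+00, -3.16559422e+01,
        1.55081641e-02,  2.54350947e-03,  2.04242161e-05]), 'ee_pos': array([ 275.1027897 , -561.20161565,  256.312814  ]), 'ee_rot': array([ 3.06038314e+00,  7.09668863e-01, -9.09407221e-06]), 'ft_force': array([-0.98706543, -0.09552108,  0.45353973]), 'moment': array([-0.01639797, -0.0511534 ,  0.03746968]), 'gripper_force': 0.0, 'grip_width': 85.41076649981115}
```

View pics/top0.png

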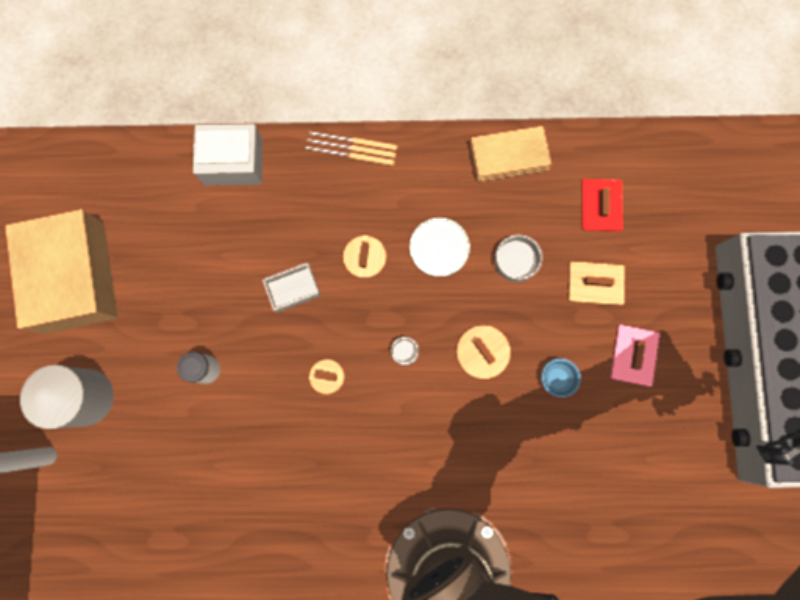

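Run:
```python
import cv2, numpy as np
s=np.load("top0.npz"); c=s["color"][100:290,100:440,::-1]
cv2.imwrite("pics/crop0.png",cv2.resize(c,(800,447),interpolation=cv2.INTER_CUBIC))
```

```text
(no output)
```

View pics/crop0.png

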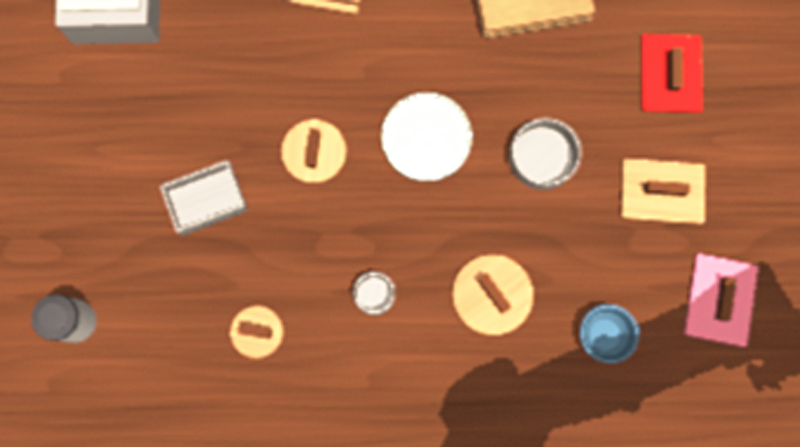

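The top view shows three lids shaped like the oblong one: red (385,131), pink (407,228) and plain wood (382,181). The wooden one fits the description, since pink and red are ruled out. The crop confirms it at crop (663,190).
The round lids are small (209,241), middle (233,164) and large (310,225). The tubs are small (259,224), large (331,165) and oblong (187,184), and the tray is at (281,158).

```bash
cat > h.py <<'E'
import cv2, numpy as np
def world(s):
    K=s["camera_matrix"];T=s["cam_to_world"];d=s["range_z"].astype(float)
    v,u=np.mgrid[:d.shape[0],:d.shape[1]]
    P=np.stack([(u-K[0,2])/K[0,0]*d,(v-K[1,2])/K[1,1]*d,d],-1)
    return P@T[:3,:3].T+T[:3,3]
def onplane(s,uv,z):
    K=s["camera_matrix"];T=s["cam_to_world"]
    uv=np.atleast_2d(uv).astype(float)
    r=np.c_[(uv[:,0]-K[0,2])/K[0,0],(uv[:,1]-K[1,2])/K[1,1],np.ones(len(uv))]@T[:3,:3].T
    return T[:3,3]+r*((z-T[2,3])/r[:,2])[:,None]
E
python3 - <<'E'
from h import *
s=np.load("top0.npz"); W=world(s)
print("counter z",np.median(W[270:290,150:230,2]))
seeds=dict(lid_small=(209,241),lid_middle=(233,164),lid_large=(310,225),lid_oblong=(382,181),tub_small=(259,224),tub_large=(331,165),tub_oblong=(187,184),tray=(281,158),bowl=(358,241),shaker=(126,234))
H=dict(tub_small=40,tub_large=42,tub_oblong=38,tray=12,bowl=34,shaker=102)
hsv=cv2.cvtColor(s["color"],cv2.COLOR_RGB2HSV)
for n,(u,v) in seeds.items():
    R=24; sl=np.s_[v-R:v+R,u-R:u+R]; w=W[sl]; z=w[...,2]
    h=H.get(n,10)
    m=(z>h*.5) if n!="tray" else (z>5)
    m=m.astype(np.uint8)
    k,l,st,ce=cv2.connectedComponentsWithStats(m); i=l[R,R] or 1+np.argmax(st[1:,4])
    if n.startswith("tub") or l[R,R]==0: i=1+np.argmax(st[1:,4])
    m=l==i
    c,_=cv2.findContours(m.astype(np.uint8),cv2.RETR_EXTERNAL,cv2.CHAIN_APPROX_NONE)
    c=max(c,key=len)[:,0]+[u-R,v-R]
    X=onplane(s,c,h)[:,:2].astype(np.float32)
    (cx,cy),r=cv2.minEnclosingCircle(X); rc=cv2.minAreaRect(X)
    out=[n,m.sum(),"enc",round(cx),round(cy),round(2*r),"rect",np.round(rc[0]),np.round(rc[1]),round(rc[2],1)]
    if n.startswith("lid"):
        b=z>24; p=w[b][:,:2]; C=p.mean(0); e=np.linalg.eigh(np.cov((p-C).T))[1][:,1]
        out+=["bar",np.round(C),"ang",round(np.degrees(np.arctan2(e[1],e[0])),1),b.sum(),round(np.median(z[m&(z<20)]),1)]
    else: out+=["zmax",round(np.percentile(z[m],90),1)]
    print(*out)
E
```

```text
counter z 0.5911658904393562
lid_small 379 enc 401 249 80 rect [397. 250.] [74. 70.] 49.2 bar [393. 240.] ang 69.6 74 10.4
lid_middle 550 enc 658 171 100 rect [656. 169.] [93. 90.] 16.3 bar [625. 160.] ang -165.9 89 10.2
lid_large 877 enc 442 -87 119 rect [444. -84.] [113. 109.] 89.2 bar [432. -65.] ang 123.7 107 10.4
lid_oblong 851 enc 584 -334 144 rect [ 589. -335.] [120.  93.] 86.7 bar [ 562. -290.] ang 121.2 110 10.1
tub_small 62 enc 445 84 56 rect [446.  85.] [52. 52.] 89.1 zmax 42.4
tub_large 177 enc 640 -160 100 rect [ 639. -161.] [94. 99.] 43.8 zmax 43.8
tub_oblong 199 enc 585 322 121 rect [584. 322.] [ 75. 101.] 20.3 zmax 40.9
tray 506 enc 675 5 133 rect [673.   5.] [125. 128.] 61.5 zmax 12.4
bowl 182 enc 385 -239 79 rect [ 385. -239.] [74. 75.] 87.1 zmax 35.9
shaker 371 enc 415 497 72 rect [413. 498.] [71. 58.] 71.0 zmax 103.6
```

Call:
step_arm([
  {"x": 0.31,"y": 0.227,"z": -0.02,"wz": 60,"hand": 0.035},
  {"x": 0.31,"y": 0.227,"z": -0.02,"wz": 60,"hand": 0.035},
  {"x": 0.31,"y": 0.227,"z": -0.02,"wz": 60,"hand": 0.035},
  {"x": 0.31,"y": 0.227,"z": -0.02,"wz": 60,"hand": 0.035},
  {"x": 0.31,"y": 0.227,"z": -0.02,"wz": 60,"hand": 0.035},
  {"x": 0.31,"y": 0.227,"z": -0.02,"wz": 60,"hand": 0.035},
  {"x": 0.31,"y": 0.227,"z": -0.02,"wz": 60,"hand": 0.035},
  {"x": 0.31,"y": 0.227,"z": -0.02,"wz": 60,"hand": 0.035},
  {"x": 0.31,"y": 0.227,"z": -0.02,"wz": 60,"hand": 0.035},
  {"x": 0.31,"y": 0.227,"z": -0.02,"wz": 60,"hand": 0.035},
  {"x": 0.31,"y": 0.227,"z": -0.02,"wz": 60,"hand": 0.035},
])

```text
schema error: expected keys x, y, z, wx, wy, wz, hand
```

Run:
```python
from bench import robot, viewer
import cv2, numpy as np
st=robot.get_state(); print(st["t"],st["ee_pos"],st["ee_rot"],st["joint_positions"],st["ft_force"])
s=viewer.snapshot("wrist"); cv2.imwrite("pics/w1.png",s["color"][:,:,::-1]); np.savez("w1.npz",**s)
print(np.round(s["camera_matrix"],1).tolist(),np.round(s["cam_to_world"],3).tolist(),s["range_z"].min(),s["range_z"].max())
```

```text
1.1 [ 275.1027897  -561.20161565  256.312814  ] [ 3.06038314e+00  7.09668863e-01 -9.09407221e-06] [ 1.01239336  0.43451307  0.02497517  1.57320416 -0.01159447  1.13401756
 -0.07511962] [-0.98706543 -0.09552108  0.45353973]
[[297.3, 0.0, 253.3], [0.0, 297.3, 190.5], [0.0, 0.0, 1.0]] [[0.44, -0.865, -0.242, 336.039], [-0.898, -0.423, -0.118, -533.007], [-0.0, 0.269, -0.963, 374.397], [0.0, 0.0, 0.0, 1.0]] 0.0 1288.9788
```

View pics/w1.png

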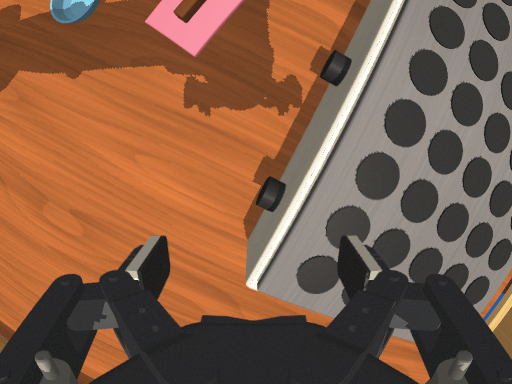

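The wrist view still shows the start pose. The fingers are at the bottom, the griddle is below, and the pink look-alike's edge is at (195,20). That move was refused because every row needs all seven keys.

Call:
step_arm([
  {"x": 0.31,"y": 0.227,"z": -0.02,"wx": 0,"wy": 0,"wz": 60,"hand": 0.035},
  {"x": 0.31,"y": 0.227,"z": -0.02,"wx": 0,"wy": 0,"wz": 60,"hand": 0.035},
  {"x": 0.31,"y": 0.227,"z": -0.02,"wx": 0,"wy": 0,"wz": 60,"hand": 0.035},
  {"x": 0.31,"y": 0.227,"z": -0.02,"wx": 0,"wy": 0,"wz": 60,"hand": 0.035},
  {"x": 0.31,"y": 0.227,"z": -0.02,"wx": 0,"wy": 0,"wz": 60,"hand": 0.035},
  {"x": 0.31,"y": 0.227,"z": -0.02,"wx": 0,"wy": 0,"wz": 60,"hand": 0.035},
  {"x": 0.31,"y": 0.227,"z": -0.02,"wx": 0,"wy": 0,"wz": 60,"hand": 0.035},
  {"x": 0.31,"y": 0.227,"z": -0.02,"wx": 0,"wy": 0,"wz": 60,"hand": 0.035},
  {"x": 0.31,"y": 0.227,"z": -0.02,"wx": 0,"wy": 0,"wz": 60,"hand": 0.035},
  {"x": 0.31,"y": 0.227,"z": -0.02,"wx": 0,"wy": 0,"wz": 60,"hand": 0.035},
  {"x": 0.31,"y": 0.227,"z": -0.02,"wx": 0,"wy": 0,"wz": 60,"hand": 0.035},
  {"x": 0.31,"y": 0.227,"z": -0.02,"wx": 0,"wy": 0,"wz": 60,"hand": 0.035},
])

```text
t: 2.35
ee_pos: [583.9, -335.9, 236.5]
ee_rot: [2.298, 2.141, -0.002]
ft_force: [0.7, -0.1, -0.2]
grip_width: 35.0
gripper_force: 0.0
```

Run:
```python
from bench import robot, viewer
import cv2, numpy as np
st=robot.get_state(); print(st["t"],st["ee_pos"],st["ee_rot"],st["joint_positions"],st["ft_force"])
s=viewer.snapshot("wrist"); cv2.imwrite("pics/w2.png",s["color"][:,:,::-1]); np.savez("w2.npz",**s)
```

```text
2.35 [ 583.87403226 -335.89860795  236.50911403] [ 2.29807700e+00  2.14146643e+00 -1.50672157e-03] [ 0.61429315  0.54853786 -0.27462849  1.44767601  0.15554583  1.16667419
  0.24624702] [ 0.67292922 -0.12372003 -0.20524164]
```

View pics/w2.png

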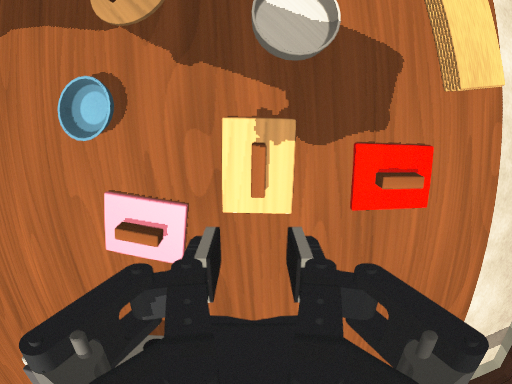

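The wooden oblong lid is at (258,165), square between the fingers, with the pink (145,228) and red (392,177) look-alikes on either side. Next I'll fit its pose from the wrist range image.

```bash
cat >> h.py <<'E'
def rays(s,uv):
    K=s["camera_matrix"]; d=(np.asarray(uv,float)-K[:2,2])/K[0,0]
    r=np.linalg.norm(d,axis=-1,keepdims=True)+1e-9
    return np.concatenate([d/r*np.sin(r),np.cos(r)],-1)
def wworld(s):
    T=s["cam_to_world"]; d=s["range_z"].astype(float)
    v,u=np.mgrid[:d.shape[0],:d.shape[1]]
    R=rays(s,np.stack([u,v],-1)); P=R/R[...,2:]*d[...,None]
    W=P@T[:3,:3].T+T[:3,3]; W[d<=0]=np.nan
    return W
def edge(s,m,z):   # outer contour of mask on plane z
    c,_=cv2.findContours(m.astype(np.uint8),cv2.RETR_EXTERNAL,cv2.CHAIN_APPROX_NONE)
    c=max(c,key=len)[:,0]; T=s["cam_to_world"]; R=rays(s,c)@T[:3,:3].T
    return (T[:3,3]+R*((z-T[2,3])/R[:,2])[:,None])[:,:2].astype(np.float32)
def circ(X,rad=None):
    from scipy.optimize import least_squares
    x0=np.r_[X.mean(0),np.ptp(X,axis=0).mean()/2]
    r=least_squares(lambda p:np.hypot(*(X-p[:2]).T)-p[2],x0,loss="soft_l1").x
    return r
def fit(s,c,rad,z0,z1,zp,shape="rect"):
    W=wworld(s); near=np.hypot(W[...,0]-c[0],W[...,1]-c[1])<rad
    m=near&(W[...,2]>z0)&(W[...,2]<z1)
    X=edge(s,m,zp); zz=np.nanmedian(W[...,2][m])
    if shape=="circ": return np.round(circ(X),1),m.sum(),round(zz,1)
    r=cv2.minAreaRect(X); (a,b)=r[1]; ang=r[2] if a>b else r[2]+90
    return np.round(r[0],1),np.round(sorted(r[1]),1),round((ang+90)%180-90,1),m.sum(),round(zz,1)
def lid(s,c,rad,shape):
    print("lid",fit(s,c,rad,5,60,10,shape)); print("bar",fit(s,c,50,30,60,36))
E
python3 - <<'E'
from h import *
s=np.load("w2.npz"); lid(s,(588,-335),80,"rect")
print("tub_large",fit(s,(640,-160),60,30,60,42,"circ"))
st=s["cam_to_world"]; print(st[:3,3])
E
```

```text
lid (array([ 588.7, -337.5]), array([ 85.9, 115.1]), 85.0, np.int64(6814), np.float64(10.6))
bar (array([ 588.7, -336.9]), array([16. , 59.8]), 84.6, np.int64(780), np.float64(36.2))
tub_large (array([ 640.2, -168.7,   45.4]), np.int64(708), np.float64(41.7))
[ 588.3670442  -269.53443501  354.49305858]
```

Call:
step_arm([
  {"x": 0.004,"y": -0.003,"z": -0.05,"wx": 0,"wy": 0,"wz": -1.3,"hand": 0.035},
  {"x": 0.004,"y": -0.003,"z": -0.1,"wx": 0,"wy": 0,"wz": -1.3,"hand": 0.035},
  {"x": 0.004,"y": -0.003,"z": -0.14,"wx": 0,"wy": 0,"wz": -1.3,"hand": 0.035},
  {"x": 0.004,"y": -0.003,"z": -0.17,"wx": 0,"wy": 0,"wz": -1.3,"hand": 0.035},
  {"x": 0.004,"y": -0.003,"z": -0.17,"wx": 0,"wy": 0,"wz": -1.3,"hand": 0.035},
  {"x": 0.004,"y": -0.003,"z": -0.17,"wx": 0,"wy": 0,"wz": -1.3,"hand": 0.035},
  {"x": 0.004,"y": -0.003,"z": -0.17,"wx": 0,"wy": 0,"wz": -1.3,"hand": 0.035},
])

```text
t: 3.1
ee_pos: [590.3, -338.1, 68.8]
ee_rot: [2.318, 2.116, 0.002]
ft_force: [0.7, 0.0, -0.3]
grip_width: 35.0
gripper_force: 0.0
```

Call:
step_arm([
  {"x": -0.001,"y": 0,"z": -0.01,"wx": 0,"wy": 0,"wz": 0,"hand": 0.035},
  {"x": -0.001,"y": 0,"z": -0.02,"wx": 0,"wy": 0,"wz": 0,"hand": 0.035},
  {"x": -0.001,"y": 0,"z": -0.027,"wx": 0,"wy": 0,"wz": 0,"hand": 0.035},
  {"x": -0.001,"y": 0,"z": -0.027,"wx": 0,"wy": 0,"wz": 0,"hand": 0.035},
  {"x": -0.001,"y": 0,"z": -0.027,"wx": 0,"wy": 0,"wz": 0,"hand": 0.035},
  {"x": -0.001,"y": 0,"z": -0.027,"wx": 0,"wy": 0,"wz": 0,"hand": 0.035},
])

```text
t: 3.7
ee_pos: [588.3, -337.2, 39.5]
ee_rot: [2.319, 2.118, 0.0]
ft_force: [0.2, -0.1, 0.1]
grip_width: 35.3
gripper_force: 0.0
```

Call:
step_arm([
  {"x": 0,"y": 0,"z": 0,"wx": 0,"wy": 0,"wz": 0,"hand": 0.025},
  {"x": 0,"y": 0,"z": 0,"wx": 0,"wy": 0,"wz": 0,"hand": 0.01},
  {"x": 0,"y": 0,"z": 0,"wx": 0,"wy": 0,"wz": 0,"hand": 0.005},
  {"x": 0,"y": 0,"z": 0,"wx": 0,"wy": 0,"wz": 0,"hand": 0.005},
  {"x": 0,"y": 0,"z": 0,"wx": 0,"wy": 0,"wz": 0,"hand": 0.005},
  {"x": 0,"y": 0,"z": 0,"wx": 0,"wy": 0,"wz": 0,"hand": 0.005},
])

```text
t: 4.3
ee_pos: [588.4, -337.4, 39.8]
ee_rot: [2.319, 2.118, 0.001]
ft_force: [0.3, 0.4, 5.3]
grip_width: 14.5
gripper_force: 59.9
```

Call:
step_arm([
  {"x": 0,"y": 0,"z": 0.03,"wx": 0,"wy": 0,"wz": 0,"hand": 0.005},
  {"x": 0,"y": 0,"z": 0.07,"wx": 0,"wy": 0,"wz": 0,"hand": 0.005},
  {"x": 0,"y": 0.02,"z": 0.11,"wx": 0,"wy": 0,"wz": 2,"hand": 0.005},
  {"x": 0.005,"y": 0.06,"z": 0.14,"wx": 0,"wy": 0,"wz": 4,"hand": 0.005},
  {"x": 0.01,"y": 0.1,"z": 0.16,"wx": 0,"wy": 0,"wz": 6,"hand": 0.005},
  {"x": 0.015,"y": 0.145,"z": 0.16,"wx": 0,"wy": 0,"wz": 8,"hand": 0.005},
  {"x": 0.02,"y": 0.19,"z": 0.16,"wx": 0,"wy": 0,"wz": 10,"hand": 0.005},
  {"x": 0.025,"y": 0.235,"z": 0.16,"wx": 0,"wy": 0,"wz": 12,"hand": 0.005},
  {"x": 0.03,"y": 0.28,"z": 0.16,"wx": 0,"wy": 0,"wz": 14,"hand": 0.005},
  {"x": 0.035,"y": 0.325,"z": 0.16,"wx": 0,"wy": 0,"wz": 17,"hand": 0.005},
  {"x": 0.039,"y": 0.37,"z": 0.16,"wx": 0,"wy": 0,"wz": 20,"hand": 0.005},
  {"x": 0.039,"y": 0.415,"z": 0.16,"wx": 0,"wy": 0,"wz": 22,"hand": 0.005},
  {"x": 0.039,"y": 0.46,"z": 0.16,"wx": 0,"wy": 0,"wz": 24,"hand": 0.005},
  {"x": 0.039,"y": 0.5,"z": 0.16,"wx": 0,"wy": 0,"wz": 26,"hand": 0.005},
  {"x": 0.039,"y": 0.53,"z": 0.16,"wx": 0,"wy": 0,"wz": 26,"hand": 0.005},
  {"x": 0.039,"y": 0.547,"z": 0.16,"wx": 0,"wy": 0,"wz": 26,"hand": 0.005},
  {"x": 0.039,"y": 0.547,"z": 0.16,"wx": 0,"wy": 0,"wz": 26,"hand": 0.005},
  {"x": 0.039,"y": 0.547,"z": 0.16,"wx": 0,"wy": 0,"wz": 26,"hand": 0.005},
  {"x": 0.039,"y": 0.547,"z": 0.16,"wx": 0,"wy": 0,"wz": 26,"hand": 0.005},
])

```text
t: 6.2
ee_pos: [627.6, 207.1, 199.0]
ee_rot: [1.787, 2.583, -0.002]
ft_force: [-0.8, 0.3, -1.1]
grip_width: 14.5
gripper_force: 59.1
```

```bash
cat >> h.py <<'E'
def shot(name,view=True):
    from bench import robot, viewer
    st=robot.get_state(); r=st["ee_rot"]; 
    print(round(st["t"],2),np.round(st["ee_pos"],1),"yaw",round(2*np.degrees(np.arctan2(r[1],r[0])),1),"j7",round(st["joint_positions"][6],2),np.round(st["ft_force"],1),round(st["grip_width"],1))
    s=viewer.snapshot("wrist"); cv2.imwrite(f"pics/{name}.png",s["color"][:,:,::-1]); np.savez(name+".npz",**s)
    return s,st
def held(s,p,z):  # lid held: points near tcp at height below
    W=wworld(s); d=np.hypot(W[...,0]-p[0],W[...,1]-p[1]); m=(d<85)&(W[...,2]>z-8)&(W[...,2]<z+8)
    return m
E
python3 - <<'E'
from h import *
s,st=shot("w3")
print(fit(s,(584,322),80,25,60,38))
E
```

```text
6.2 [627.6 207.1 199. ] yaw 110.6 j7 -0.26 [-0.8  0.3 -1.1] 14.5
(array([585.6, 319.3]), array([ 70.3, 100.2]), -69.4, np.int64(1677), np.float64(38.0))
```

View pics/w3.png

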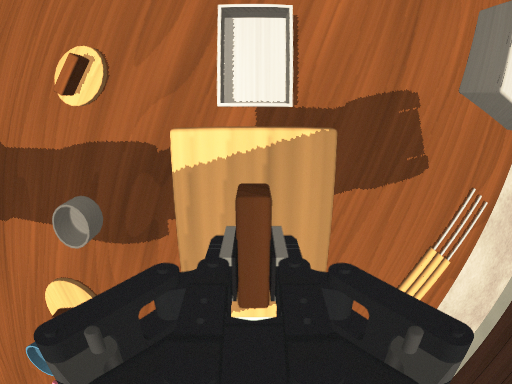

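The held oblong lid is at (253,200), gripped squarely. Its tub is above it at (255,55), parallel to the tool. Next I'll measure the held lid with the same camera.

```bash
cat >> h.py <<'E'
def heldlid(s,p,yaw,dz,rect=True):
    W=wworld(s); a=np.radians(yaw); ex=np.array([np.cos(a),np.sin(a)]); ey=np.array([np.sin(a),-np.cos(a)])
    D=W[...,:2]-p[:2]; X=D@ex; Y=D@ey; Z=W[...,2]-p[2]
    m=(abs(Z-dz)<7)&(np.hypot(X,Y)<85)&(X>12)
    print("held top z",round(np.median(Z[m]),1),m.sum(),"xmax",round(np.percentile(X[m],99.5),1))
    c,_=cv2.findContours(m.astype(np.uint8),cv2.RETR_EXTERNAL,cv2.CHAIN_APPROX_NONE); c=max(c,key=len)[:,0]
    T=s["cam_to_world"]; R=rays(s,c)@T[:3,:3].T; q=T[:3,3]+R*((p[2]+np.median(Z[m])-T[2,3])/R[:,2])[:,None]
    q=q[:,:2]-p[:2]; return np.c_[q@ex,q@ey]
E
python3 - <<'E'
from h import *
s=np.load("w3.npz"); E=heldlid(s,np.array([627.6,207.1,199.]),110.6,-29.5)
f=E[(E[:,0]>53)&(abs(E[:,1])<38)]; print("front",np.polyfit(f[:,1],f[:,0],1),len(f))
sd=E[(E[:,0]>20)&(E[:,0]<52)&(abs(abs(E[:,1])-43)<6)]
for k in (1,-1):
    q=sd[sd[:,1]*k>0]; print("side",np.polyfit(q[:,0],q[:,1],1) if len(q)>3 else len(q))
E
```

```text
held top z -29.4 13207 xmax 57.8
front [5.88267232e-04 5.79019909e+01] 151
side [-9.59968761e-03  4.14594543e+01]
side [-1.04090084e-03 -4.31780110e+01]
```

Call:
step_arm([
  {"x": -0.015,"y": 0.04,"z": 0,"wx": 0,"wy": 0,"wz": 0,"hand": 0.005},
  {"x": -0.03,"y": 0.08,"z": 0,"wx": 0,"wy": 0,"wz": 0,"hand": 0.005},
  {"x": -0.0407,"y": 0.11,"z": -0.03,"wx": 0,"wy": 0,"wz": 0,"hand": 0.005},
  {"x": -0.0407,"y": 0.11,"z": -0.07,"wx": 0,"wy": 0,"wz": 0,"hand": 0.005},
  {"x": -0.0407,"y": 0.11,"z": -0.1,"wx": 0,"wy": 0,"wz": 0,"hand": 0.005},
  {"x": -0.0407,"y": 0.11,"z": -0.109,"wx": 0,"wy": 0,"wz": 0,"hand": 0.005},
  {"x": -0.0407,"y": 0.11,"z": -0.109,"wx": 0,"wy": 0,"wz": 0,"hand": 0.005},
  {"x": -0.0407,"y": 0.11,"z": -0.109,"wx": 0,"wy": 0,"wz": 0,"hand": 0.005},
  {"x": -0.0407,"y": 0.11,"z": -0.109,"wx": 0,"wy": 0,"wz": 0,"hand": 0.005},
  {"x": -0.0407,"y": 0.11,"z": -0.109,"wx": 0,"wy": 0,"wz": 0,"hand": 0.005},
])

```text
t: 7.25
ee_pos: [587.3, 320.1, 92.0]
ee_rot: [1.784, 2.585, 0.004]
ft_force: [-0.6, 0.2, -1.2]
grip_width: 14.6
gripper_force: 59.1
```

Call:
step_arm([
  {"x": 0,"y": 0,"z": -0.004,"wx": 0,"wy": 0,"wz": 0,"hand": 0.005},
  {"x": 0,"y": 0,"z": -0.008,"wx": 0,"wy": 0,"wz": 0,"hand": 0.005},
  {"x": 0,"y": 0,"z": -0.011,"wx": 0,"wy": 0,"wz": 0,"hand": 0.005},
  {"x": 0,"y": 0,"z": -0.0125,"wx": 0,"wy": 0,"wz": 0,"hand": 0.005},
  {"x": 0,"y": 0,"z": -0.0125,"wx": 0,"wy": 0,"wz": 0,"hand": 0.005},
  {"x": 0,"y": 0,"z": -0.0125,"wx": 0,"wy": 0,"wz": 0,"hand": 0.005},
  {"x": 0,"y": 0,"z": -0.0125,"wx": 0,"wy": 0,"wz": 0,"hand": 0.005},
])

```text
t: 7.95
ee_pos: [586.2, 319.7, 77.9]
ee_rot: [-1.784, -2.586, 0.001]
ft_force: [-2.2, -2.2, 3.9]
grip_width: 15.0
gripper_force: 59.7
```

Call:
step_arm([
  {"x": 0,"y": 0,"z": 0,"wx": 0,"wy": 0,"wz": 0,"hand": 0.02},
  {"x": 0,"y": 0,"z": 0,"wx": 0,"wy": 0,"wz": 0,"hand": 0.028},
  {"x": 0,"y": 0,"z": 0,"wx": 0,"wy": 0,"wz": 0,"hand": 0.035},
  {"x": 0,"y": 0,"z": 0,"wx": 0,"wy": 0,"wz": 0,"hand": 0.035},
  {"x": 0,"y": 0,"z": 0.02,"wx": 0,"wy": 0,"wz": 0,"hand": 0.035},
  {"x": 0,"y": 0,"z": 0.06,"wx": 0,"wy": 0,"wz": 0,"hand": 0.035},
  {"x": 0,"y": 0,"z": 0.11,"wx": 0,"wy": 0,"wz": 0,"hand": 0.035},
  {"x": 0,"y": 0,"z": 0.15,"wx": 0,"wy": 0,"wz": 0,"hand": 0.035},
  {"x": 0,"y": 0,"z": 0.16,"wx": 0,"wy": 0,"wz": 0,"hand": 0.035},
  {"x": 0,"y": 0,"z": 0.16,"wx": 0,"wy": 0,"wz": 0,"hand": 0.035},
  {"x": 0,"y": 0,"z": 0.16,"wx": 0,"wy": 0,"wz": 0,"hand": 0.035},
])

```text
t: 9.05
ee_pos: [586.0, 319.3, 236.5]
ee_rot: [-1.784, -2.586, 0.002]
ft_force: [0.3, -0.5, -1.3]
grip_width: 35.1
gripper_force: 0.0
```

Run:
```python
from h import *
s,st=shot("w4")
W=wworld(s)
print("lid",fit(s,(586,320),85,43,90,48),"bar",fit(s,(586,320),50,66,90,74))
```

```text
9.05 [586.  319.3 236.5] yaw -249.2 j7 -0.42 [ 0.3 -0.5 -1.3] 35.1
lid (array([585.2, 319.7]), array([ 86.2, 115. ]), -69.2, np.int64(8507), np.float64(48.5)) bar (array([585.3, 320.1]), array([15.8, 60. ]), -69.6, np.int64(1021), np.float64(74.2))
```

Call:
step_arm([
  {"x": -0.188,"y": -0.07,"z": 0,"wx": 0,"wy": 0,"wz": -27,"hand": 0.035},
  {"x": -0.188,"y": -0.07,"z": 0,"wx": 0,"wy": 0,"wz": -27,"hand": 0.035},
  {"x": -0.188,"y": -0.07,"z": 0,"wx": 0,"wy": 0,"wz": -27,"hand": 0.035},
  {"x": -0.188,"y": -0.07,"z": 0,"wx": 0,"wy": 0,"wz": -27,"hand": 0.035},
  {"x": -0.188,"y": -0.07,"z": 0,"wx": 0,"wy": 0,"wz": -27,"hand": 0.035},
  {"x": -0.188,"y": -0.07,"z": 0,"wx": 0,"wy": 0,"wz": -27,"hand": 0.035},
  {"x": -0.188,"y": -0.07,"z": 0,"wx": 0,"wy": 0,"wz": -27,"hand": 0.035},
  {"x": -0.188,"y": -0.07,"z": 0,"wx": 0,"wy": 0,"wz": -27,"hand": 0.035},
])

```text
t: 9.9
ee_pos: [399.5, 250.2, 237.4]
ee_rot: [-2.338, -2.097, 0.0]
ft_force: [0.4, -0.8, 0.4]
grip_width: 35.3
gripper_force: 0.0
```

Run:
```python
from h import *
s,st=shot("w5")
lid(s,(398,250),50,"circ")
```

```text
9.9 [399.5 250.2 237.4] yaw -276.2 j7 -0.9 [ 0.4 -0.8  0.4] 35.3
lid (array([396.3, 246.2,  35.3]), np.int64(2784), np.float64(10.6))
bar (array([396.3, 246.5]), array([15.9, 46.5]), 79.5, np.int64(595), np.float64(36.3))
```

Call:
step_arm([
  {"x": -0.002,"y": -0.0034,"z": -0.05,"wx": 0,"wy": 0,"wz": -4.3,"hand": 0.035},
  {"x": -0.002,"y": -0.0034,"z": -0.1,"wx": 0,"wy": 0,"wz": -4.3,"hand": 0.035},
  {"x": -0.002,"y": -0.0034,"z": -0.14,"wx": 0,"wy": 0,"wz": -4.3,"hand": 0.035},
  {"x": -0.002,"y": -0.0034,"z": -0.165,"wx": 0,"wy": 0,"wz": -4.3,"hand": 0.035},
  {"x": -0.002,"y": -0.0034,"z": -0.18,"wx": 0,"wy": 0,"wz": -4.3,"hand": 0.035},
  {"x": -0.002,"y": -0.0034,"z": -0.19,"wx": 0,"wy": 0,"wz": -4.3,"hand": 0.035},
  {"x": -0.002,"y": -0.0034,"z": -0.1985,"wx": 0,"wy": 0,"wz": -4.3,"hand": 0.035},
  {"x": -0.002,"y": -0.0034,"z": -0.1985,"wx": 0,"wy": 0,"wz": -4.3,"hand": 0.035},
  {"x": -0.002,"y": -0.0034,"z": -0.1985,"wx": 0,"wy": 0,"wz": -4.3,"hand": 0.035},
  {"x": -0.002,"y": -0.0034,"z": -0.1985,"wx": 0,"wy": 0,"wz": -4.3,"hand": 0.035},
])

```text
t: 10.95
ee_pos: [396.9, 246.7, 40.0]
ee_rot: [2.415, 2.009, 0.002]
ft_force: [-0.5, 0.3, -0.4]
grip_width: 35.0
gripper_force: 0.0
```

Call:
step_arm([
  {"x": 0,"y": 0,"z": 0,"wx": 0,"wy": 0,"wz": 0,"hand": 0.025},
  {"x": 0,"y": 0,"z": 0,"wx": 0,"wy": 0,"wz": 0,"hand": 0.01},
  {"x": 0,"y": 0,"z": 0,"wx": 0,"wy": 0,"wz": 0,"hand": 0.005},
  {"x": 0,"y": 0,"z": 0,"wx": 0,"wy": 0,"wz": 0,"hand": 0.005},
  {"x": 0,"y": 0,"z": 0,"wx": 0,"wy": 0,"wz": 0,"hand": 0.005},
  {"x": 0,"y": 0,"z": 0,"wx": 0,"wy": 0,"wz": 0,"hand": 0.005},
])

```text
t: 11.55
ee_pos: [396.8, 246.6, 40.0]
ee_rot: [2.415, 2.009, 0.002]
ft_force: [-1.1, 0.3, 6.6]
grip_width: 14.7
gripper_force: 58.9
```

Call:
step_arm([
  {"x": 0,"y": 0,"z": 0.03,"wx": 0,"wy": 0,"wz": 0,"hand": 0.005},
  {"x": 0,"y": 0,"z": 0.07,"wx": 0,"wy": 0,"wz": 0,"hand": 0.005},
  {"x": 0,"y": -0.01,"z": 0.11,"wx": 0,"wy": 0,"wz": 0,"hand": 0.005},
  {"x": 0.01,"y": -0.04,"z": 0.145,"wx": 0,"wy": 0,"wz": 0,"hand": 0.005},
  {"x": 0.015,"y": -0.085,"z": 0.16,"wx": 0,"wy": 0,"wz": 0,"hand": 0.005},
  {"x": 0.02,"y": -0.13,"z": 0.16,"wx": 0,"wy": 0,"wz": 0,"hand": 0.005},
  {"x": 0.025,"y": -0.175,"z": 0.16,"wx": 0,"wy": 0,"wz": 0,"hand": 0.005},
  {"x": 0.03,"y": -0.22,"z": 0.16,"wx": 0,"wy": 0,"wz": 0,"hand": 0.005},
  {"x": 0.031,"y": -0.25,"z": 0.16,"wx": 0,"wy": 0,"wz": 0,"hand": 0.005},
  {"x": 0.031,"y": -0.26,"z": 0.16,"wx": 0,"wy": 0,"wz": 0,"hand": 0.005},
  {"x": 0.031,"y": -0.26,"z": 0.16,"wx": 0,"wy": 0,"wz": 0,"hand": 0.005},
  {"x": 0.031,"y": -0.26,"z": 0.16,"wx": 0,"wy": 0,"wz": 0,"hand": 0.005},
  {"x": 0.031,"y": -0.26,"z": 0.16,"wx": 0,"wy": 0,"wz": 0,"hand": 0.005},
])

```text
t: 12.85
ee_pos: [427.4, -12.0, 199.4]
ee_rot: [-2.412, -2.012, -0.001]
ft_force: [-0.2, -0.6, -1.0]
grip_width: 14.7
gripper_force: 58.8
```

Run:
```python
from h import *
s,st=shot("w6")
print("tub",fit(s,(445,84),42,25,60,40,"circ"),fit(s,(445,84),42,25,60,40))
E=heldlid(s,st["ee_pos"],79.6,-29.5)
a=E[(E[:,0]>15)&(np.hypot(*E.T)>30)&(np.hypot(*E.T)<42)]
from scipy.optimize import least_squares
print(least_squares(lambda p:np.hypot(*(a-p).T)-36,[0,0],loss="soft_l1").x, len(a))
```

```text
12.85 [427.4 -12.  199.4] yaw -280.3 j7 -0.36 [-0.2 -0.6 -1. ] 14.7
tub (array([445.5,  79.9,  27.2]), np.int64(778), np.float64(40.0)) (array([445.3,  79.7]), array([54.3, 54.8]), 79.7, np.int64(778), np.float64(40.0))
held top z -29.6 3623 xmax 34.7
[-0.3652349  -0.17406937] 134
```

View pics/w6.png

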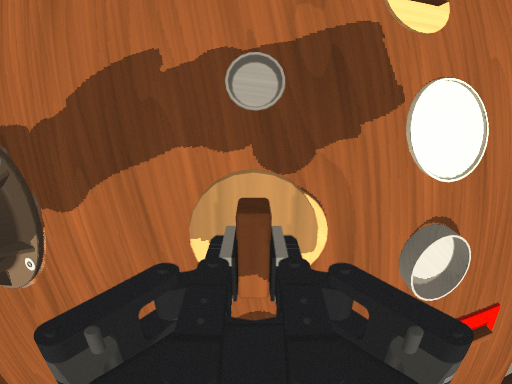

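The held small lid is at (258,225) and its tub is ahead of it at (255,80). The lid is centred in the hand to within half a millimetre.

Call:
step_arm([
  {"x": 0.009,"y": 0.047,"z": 0,"wx": 0,"wy": 0,"wz": 0,"hand": 0.005},
  {"x": 0.0181,"y": 0.085,"z": 0,"wx": 0,"wy": 0,"wz": 0,"hand": 0.005},
  {"x": 0.0181,"y": 0.0938,"z": -0.03,"wx": 0,"wy": 0,"wz": 0,"hand": 0.005},
  {"x": 0.0181,"y": 0.0938,"z": -0.07,"wx": 0,"wy": 0,"wz": 0,"hand": 0.005},
  {"x": 0.0181,"y": 0.0938,"z": -0.1,"wx": 0,"wy": 0,"wz": 0,"hand": 0.005},
  {"x": 0.0181,"y": 0.0938,"z": -0.107,"wx": 0,"wy": 0,"wz": 0,"hand": 0.005},
  {"x": 0.0181,"y": 0.0938,"z": -0.107,"wx": 0,"wy": 0,"wz": 0,"hand": 0.005},
  {"x": 0.0181,"y": 0.0938,"z": -0.107,"wx": 0,"wy": 0,"wz": 0,"hand": 0.005},
  {"x": 0.0181,"y": 0.0938,"z": -0.112,"wx": 0,"wy": 0,"wz": 0,"hand": 0.005},
  {"x": 0.0181,"y": 0.0938,"z": -0.116,"wx": 0,"wy": 0,"wz": 0,"hand": 0.005},
  {"x": 0.0181,"y": 0.0938,"z": -0.119,"wx": 0,"wy": 0,"wz": 0,"hand": 0.005},
  {"x": 0.0181,"y": 0.0938,"z": -0.12,"wx": 0,"wy": 0,"wz": 0,"hand": 0.005},
  {"x": 0.0181,"y": 0.0938,"z": -0.12,"wx": 0,"wy": 0,"wz": 0,"hand": 0.005},
  {"x": 0.0181,"y": 0.0938,"z": -0.12,"wx": 0,"wy": 0,"wz": 0,"hand": 0.005},
])

```text
t: 14.3
ee_pos: [445.7, 80.1, 80.0]
ee_rot: [2.415, 2.008, 0.001]
ft_force: [-2.9, -1.6, 11.9]
grip_width: 14.7
gripper_force: 60.4
```

Call:
step_arm([
  {"x": 0,"y": 0,"z": 0,"wx": 0,"wy": 0,"wz": 0,"hand": 0.02},
  {"x": 0,"y": 0,"z": 0,"wx": 0,"wy": 0,"wz": 0,"hand": 0.028},
  {"x": 0,"y": 0,"z": 0,"wx": 0,"wy": 0,"wz": 0,"hand": 0.035},
  {"x": 0,"y": 0,"z": 0,"wx": 0,"wy": 0,"wz": 0,"hand": 0.035},
  {"x": 0,"y": 0,"z": 0.02,"wx": 0,"wy": 0,"wz": 0,"hand": 0.035},
  {"x": 0,"y": 0,"z": 0.06,"wx": 0,"wy": 0,"wz": 0,"hand": 0.035},
  {"x": 0,"y": 0,"z": 0.11,"wx": 0,"wy": 0,"wz": 0,"hand": 0.035},
  {"x": 0,"y": 0,"z": 0.15,"wx": 0,"wy": 0,"wz": 0,"hand": 0.035},
  {"x": 0,"y": 0,"z": 0.158,"wx": 0,"wy": 0,"wz": 0,"hand": 0.035},
  {"x": 0,"y": 0,"z": 0.158,"wx": 0,"wy": 0,"wz": 0,"hand": 0.035},
  {"x": 0,"y": 0,"z": 0.158,"wx": 0,"wy": 0,"wz": 0,"hand": 0.035},
])

```text
t: 15.4
ee_pos: [444.9, 79.9, 236.2]
ee_rot: [-2.415, -2.009, 0.002]
ft_force: [-0.3, 0.1, 0.4]
grip_width: 34.9
gripper_force: 0.0
```

Run:
```python
from h import *
s,st=shot("w7")
print("lid",fit(s,(445,80),55,43,90,50,"circ"),"bar",fit(s,(445,80),40,68,90,76))
```

```text
15.4 [444.9  79.9 236.2] yaw -280.5 j7 -0.57 [-0.3  0.1  0.4] 34.9
lid (array([445.7,  79.7,  35.4]), np.int64(3562), np.float64(50.7)) bar (array([445.8,  80.2]), array([14.7, 45.5]), 79.5, np.int64(749), np.float64(76.4))
```

Call:
step_arm([
  {"x": -0.002,"y": -0.167,"z": 0,"wx": 0,"wy": 0,"wz": -40,"hand": 0.035},
  {"x": -0.002,"y": -0.167,"z": 0,"wx": 0,"wy": 0,"wz": -40,"hand": 0.035},
  {"x": -0.002,"y": -0.167,"z": 0,"wx": 0,"wy": 0,"wz": -40,"hand": 0.035},
  {"x": -0.002,"y": -0.167,"z": 0,"wx": 0,"wy": 0,"wz": -40,"hand": 0.035},
  {"x": -0.002,"y": -0.167,"z": 0,"wx": 0,"wy": 0,"wz": -40,"hand": 0.035},
  {"x": -0.002,"y": -0.167,"z": 0,"wx": 0,"wy": 0,"wz": -40,"hand": 0.035},
  {"x": -0.002,"y": -0.167,"z": 0,"wx": 0,"wy": 0,"wz": -40,"hand": 0.035},
  {"x": -0.002,"y": -0.167,"z": 0,"wx": 0,"wy": 0,"wz": -40,"hand": 0.035},
  {"x": -0.002,"y": -0.167,"z": 0,"wx": 0,"wy": 0,"wz": -40,"hand": 0.035},
])

```text
t: 16.35
ee_pos: [443.4, -86.3, 237.0]
ee_rot: [-2.955, -1.066, 0.001]
ft_force: [-1.1, -0.5, -0.6]
grip_width: 35.0
gripper_force: 0.0
```

Run:
```python
from h import *
s,st=shot("w8")
lid(s,(443,-86),75,"circ")
```

```text
16.35 [443.4 -86.3 237. ] yaw -320.3 j7 -0.84 [-1.1 -0.5 -0.6] 35.0
lid (array([443.7, -86.8,  55.2]), np.int64(6737), np.float64(10.6))
bar (array([444.3, -86.8]), array([15.9, 60.8]), 34.4, np.int64(782), np.float64(36.3))
```

Call:
step_arm([
  {"x": 0.0005,"y": 0,"z": -0.05,"wx": 0,"wy": 0,"wz": -5.2,"hand": 0.035},
  {"x": 0.0005,"y": 0,"z": -0.1,"wx": 0,"wy": 0,"wz": -5.2,"hand": 0.035},
  {"x": 0.0005,"y": 0,"z": -0.14,"wx": 0,"wy": 0,"wz": -5.2,"hand": 0.035},
  {"x": 0.0005,"y": 0,"z": -0.165,"wx": 0,"wy": 0,"wz": -5.2,"hand": 0.035},
  {"x": 0.0005,"y": 0,"z": -0.18,"wx": 0,"wy": 0,"wz": -5.2,"hand": 0.035},
  {"x": 0.0005,"y": 0,"z": -0.19,"wx": 0,"wy": 0,"wz": -5.2,"hand": 0.035},
  {"x": 0.0005,"y": 0,"z": -0.198,"wx": 0,"wy": 0,"wz": -5.2,"hand": 0.035},
  {"x": 0.0005,"y": 0,"z": -0.198,"wx": 0,"wy": 0,"wz": -5.2,"hand": 0.035},
  {"x": 0.0005,"y": 0,"z": -0.198,"wx": 0,"wy": 0,"wz": -5.2,"hand": 0.035},
  {"x": 0.0005,"y": 0,"z": -0.198,"wx": 0,"wy": 0,"wz": -5.2,"hand": 0.035},
])

```text
t: 17.4
ee_pos: [444.5, -86.9, 40.0]
ee_rot: [3.001, 0.926, 0.002]
ft_force: [0.6, -0.1, 0.7]
grip_width: 34.9
gripper_force: 0.0
```

Call:
step_arm([
  {"x": 0,"y": 0,"z": 0,"wx": 0,"wy": 0,"wz": 0,"hand": 0.025},
  {"x": 0,"y": 0,"z": 0,"wx": 0,"wy": 0,"wz": 0,"hand": 0.01},
  {"x": 0,"y": 0,"z": 0,"wx": 0,"wy": 0,"wz": 0,"hand": 0.005},
  {"x": 0,"y": 0,"z": 0,"wx": 0,"wy": 0,"wz": 0,"hand": 0.005},
  {"x": 0,"y": 0,"z": 0,"wx": 0,"wy": 0,"wz": 0,"hand": 0.005},
  {"x": 0,"y": 0,"z": 0,"wx": 0,"wy": 0,"wz": 0,"hand": 0.005},
])

```text
t: 18.0
ee_pos: [444.4, -86.9, 40.0]
ee_rot: [3.001, 0.926, 0.002]
ft_force: [-1.8, 0.3, 7.4]
grip_width: 14.7
gripper_force: 59.0
```

Call:
step_arm([
  {"x": 0,"y": 0,"z": 0.03,"wx": 0,"wy": 0,"wz": 0,"hand": 0.005},
  {"x": 0,"y": 0,"z": 0.07,"wx": 0,"wy": 0,"wz": 0,"hand": 0.005},
  {"x": 0.01,"y": -0.01,"z": 0.11,"wx": 0,"wy": 0,"wz": 0,"hand": 0.005},
  {"x": 0.02,"y": -0.04,"z": 0.145,"wx": 0,"wy": 0,"wz": 0,"hand": 0.005},
  {"x": 0.05,"y": -0.08,"z": 0.16,"wx": 0,"wy": 0,"wz": 0,"hand": 0.005},
  {"x": 0.075,"y": -0.12,"z": 0.16,"wx": 0,"wy": 0,"wz": 0,"hand": 0.005},
  {"x": 0.093,"y": -0.145,"z": 0.16,"wx": 0,"wy": 0,"wz": 0,"hand": 0.005},
  {"x": 0.093,"y": -0.152,"z": 0.16,"wx": 0,"wy": 0,"wz": 0,"hand": 0.005},
  {"x": 0.093,"y": -0.152,"z": 0.16,"wx": 0,"wy": 0,"wz": 0,"hand": 0.005},
  {"x": 0.093,"y": -0.152,"z": 0.16,"wx": 0,"wy": 0,"wz": 0,"hand": 0.005},
  {"x": 0.093,"y": -0.152,"z": 0.16,"wx": 0,"wy": 0,"wz": 0,"hand": 0.005},
])

```text
t: 19.1
ee_pos: [536.5, -237.2, 199.4]
ee_rot: [-3.0, -0.929, 0.0]
ft_force: [0.1, -0.9, -0.5]
grip_width: 14.7
gripper_force: 59.0
```

Run:
```python
from h import *
s,st=shot("w9")
print("tub",fit(s,(640,-168),65,25,60,42,"circ"),fit(s,(640,-168),65,25,60,42))
E=heldlid(s,st["ee_pos"],34.4,-29.5)
a=E[(E[:,0]>15)&(np.hypot(*E.T)>50)&(np.hypot(*E.T)<62)]
from scipy.optimize import least_squares
print(least_squares(lambda p:np.hypot(*(a-p).T)-55.5,[0,0],loss="soft_l1").x, len(a))
```

```text
19.1 [ 536.5 -237.2  199.4] yaw -325.6 j7 -0.68 [ 0.1 -0.9 -0.5] 14.7
tub (array([ 641. , -166.5,   47.4]), np.int64(1739), np.float64(41.3)) (array([ 641.1, -166.5]), array([95.1, 95.4]), 6.5, np.int64(1739), np.float64(41.3))
held top z -29.7 11266 xmax 54.1
[-0.80149442  1.12749309] 240
```

View pics/w9.png

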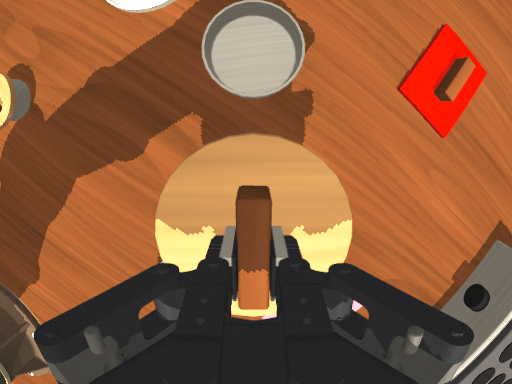

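The held large lid is at (253,215), with its tub at (253,48). The red look-alike at (445,80) is well clear of the path.

Call:
step_arm([
  {"x": 0.035,"y": 0.025,"z": 0,"wx": 0,"wy": 0,"wz": 0,"hand": 0.005},
  {"x": 0.075,"y": 0.05,"z": 0,"wx": 0,"wy": 0,"wz": 0,"hand": 0.005},
  {"x": 0.104,"y": 0.073,"z": -0.02,"wx": 0,"wy": 0,"wz": 0,"hand": 0.005},
  {"x": 0.104,"y": 0.073,"z": -0.06,"wx": 0,"wy": 0,"wz": 0,"hand": 0.005},
  {"x": 0.104,"y": 0.073,"z": -0.09,"wx": 0,"wy": 0,"wz": 0,"hand": 0.005},
  {"x": 0.104,"y": 0.073,"z": -0.105,"wx": 0,"wy": 0,"wz": 0,"hand": 0.005},
  {"x": 0.104,"y": 0.073,"z": -0.105,"wx": 0,"wy": 0,"wz": 0,"hand": 0.005},
  {"x": 0.104,"y": 0.073,"z": -0.105,"wx": 0,"wy": 0,"wz": 0,"hand": 0.005},
  {"x": 0.104,"y": 0.073,"z": -0.11,"wx": 0,"wy": 0,"wz": 0,"hand": 0.005},
  {"x": 0.104,"y": 0.073,"z": -0.114,"wx": 0,"wy": 0,"wz": 0,"hand": 0.005},
  {"x": 0.104,"y": 0.073,"z": -0.117,"wx": 0,"wy": 0,"wz": 0,"hand": 0.005},
  {"x": 0.104,"y": 0.073,"z": -0.1178,"wx": 0,"wy": 0,"wz": 0,"hand": 0.005},
  {"x": 0.104,"y": 0.073,"z": -0.1178,"wx": 0,"wy": 0,"wz": 0,"hand": 0.005},
  {"x": 0.104,"y": 0.073,"z": -0.1178,"wx": 0,"wy": 0,"wz": 0,"hand": 0.005},
])

```text
t: 20.55
ee_pos: [641.1, -166.0, 82.1]
ee_rot: [3.002, 0.926, 0.001]
ft_force: [-2.2, 0.4, 5.6]
grip_width: 14.5
gripper_force: 59.7
```

Call:
step_arm([
  {"x": 0,"y": 0,"z": 0,"wx": 0,"wy": 0,"wz": 0,"hand": 0.02},
  {"x": 0,"y": 0,"z": 0,"wx": 0,"wy": 0,"wz": 0,"hand": 0.028},
  {"x": 0,"y": 0,"z": 0,"wx": 0,"wy": 0,"wz": 0,"hand": 0.035},
  {"x": 0,"y": 0,"z": 0,"wx": 0,"wy": 0,"wz": 0,"hand": 0.035},
  {"x": 0,"y": 0,"z": 0.02,"wx": 0,"wy": 0,"wz": 0,"hand": 0.035},
  {"x": 0,"y": 0,"z": 0.06,"wx": 0,"wy": 0,"wz": 0,"hand": 0.035},
  {"x": 0,"y": 0,"z": 0.11,"wx": 0,"wy": 0,"wz": 0,"hand": 0.035},
  {"x": 0,"y": 0,"z": 0.15,"wx": 0,"wy": 0,"wz": 0,"hand": 0.035},
  {"x": 0,"y": 0,"z": 0.156,"wx": 0,"wy": 0,"wz": 0,"hand": 0.035},
  {"x": 0,"y": 0,"z": 0.156,"wx": 0,"wy": 0,"wz": 0,"hand": 0.035},
  {"x": 0,"y": 0,"z": 0.156,"wx": 0,"wy": 0,"wz": 0,"hand": 0.035},
])

```text
t: 21.65
ee_pos: [640.3, -165.7, 236.1]
ee_rot: [-3.001, -0.926, 0.003]
ft_force: [0.3, 0.4, -0.5]
grip_width: 35.1
gripper_force: 0.0
```

Run:
```python
from h import *
s,st=shot("w10")
print("lid",fit(s,(641,-166),75,45,90,52,"circ"),"bar",fit(s,(641,-166),50,70,90,78))
```

```text
21.65 [ 640.3 -165.7  236.1] yaw -325.7 j7 -0.84 [ 0.3  0.4 -0.5] 35.1
lid (array([ 641.1, -167.1,   55.2]), np.int64(8589), np.float64(52.6)) bar (array([ 641.7, -166.7]), array([15.3, 60.2]), 34.7, np.int64(1014), np.float64(78.3))
```

Call:
step_arm([
  {"x": 0.016,"y": 0.335,"z": 0,"wx": 0,"wy": 0,"wz": -26,"hand": 0.035},
  {"x": 0.016,"y": 0.335,"z": 0,"wx": 0,"wy": 0,"wz": -26,"hand": 0.035},
  {"x": 0.016,"y": 0.335,"z": 0,"wx": 0,"wy": 0,"wz": -26,"hand": 0.035},
  {"x": 0.016,"y": 0.335,"z": 0,"wx": 0,"wy": 0,"wz": -26,"hand": 0.035},
  {"x": 0.016,"y": 0.335,"z": 0,"wx": 0,"wy": 0,"wz": -26,"hand": 0.035},
  {"x": 0.016,"y": 0.335,"z": 0,"wx": 0,"wy": 0,"wz": -26,"hand": 0.035},
  {"x": 0.016,"y": 0.335,"z": 0,"wx": 0,"wy": 0,"wz": -26,"hand": 0.035},
  {"x": 0.016,"y": 0.335,"z": 0,"wx": 0,"wy": 0,"wz": -26,"hand": 0.035},
  {"x": 0.016,"y": 0.335,"z": 0,"wx": 0,"wy": 0,"wz": -26,"hand": 0.035},
  {"x": 0.016,"y": 0.335,"z": 0,"wx": 0,"wy": 0,"wz": -26,"hand": 0.035},
  {"x": 0.016,"y": 0.335,"z": 0,"wx": 0,"wy": 0,"wz": -26,"hand": 0.035},
  {"x": 0.016,"y": 0.335,"z": 0,"wx": 0,"wy": 0,"wz": -26,"hand": 0.035},
])

```text
t: 22.9
ee_pos: [657.2, 167.6, 237.4]
ee_rot: [3.133, 0.224, -0.0]
ft_force: [0.6, -0.6, -0.9]
grip_width: 35.0
gripper_force: 0.0
```

Run:
```python
from h import *
s,st=shot("w11")
lid(s,(656,168),60,"circ")
print("tray",fit(s,(674,5),80,6,30,12,"circ"))
```

```text
22.9 [657.2 167.6 237.4] yaw 8.2 j7 -1.77 [ 0.6 -0.6 -0.9] 35.0
lid (array([655.3, 164.5,  45.1]), np.int64(4512), np.float64(10.6))
bar (array([656. , 164.2]), array([16.1, 54.6]), -7.7, np.int64(702), np.float64(36.2))
tray (array([674. ,   1.5,  63.6]), np.int64(1088), np.float64(11.5))
```

Call:
step_arm([
  {"x": -0.0013,"y": -0.0049,"z": -0.03,"wx": 0,"wy": 0,"wz": -8,"hand": 0.035},
  {"x": -0.0013,"y": -0.0049,"z": -0.07,"wx": 0,"wy": 0,"wz": -16.1,"hand": 0.035},
  {"x": -0.0013,"y": -0.0049,"z": -0.11,"wx": 0,"wy": 0,"wz": -16.1,"hand": 0.035},
  {"x": -0.0013,"y": -0.0049,"z": -0.15,"wx": 0,"wy": 0,"wz": -16.1,"hand": 0.035},
  {"x": -0.0013,"y": -0.0049,"z": -0.175,"wx": 0,"wy": 0,"wz": -16.1,"hand": 0.035},
  {"x": -0.0013,"y": -0.0049,"z": -0.19,"wx": 0,"wy": 0,"wz": -16.1,"hand": 0.035},
  {"x": -0.0013,"y": -0.0049,"z": -0.198,"wx": 0,"wy": 0,"wz": -16.1,"hand": 0.035},
  {"x": -0.0013,"y": -0.0049,"z": -0.198,"wx": 0,"wy": 0,"wz": -16.1,"hand": 0.035},
  {"x": -0.0013,"y": -0.0049,"z": -0.198,"wx": 0,"wy": 0,"wz": -16.1,"hand": 0.035},
  {"x": -0.0013,"y": -0.0049,"z": -0.198,"wx": 0,"wy": 0,"wz": -16.1,"hand": 0.035},
])

```text
t: 23.95
ee_pos: [656.8, 164.5, 41.2]
ee_rot: [-3.133, 0.214, -0.004]
ft_force: [0.3, -0.2, -0.7]
grip_width: 34.9
gripper_force: 0.0
```

Call:
step_arm([
  {"x": 0,"y": 0,"z": 0,"wx": 0,"wy": 0,"wz": 0,"hand": 0.025},
  {"x": 0,"y": 0,"z": 0,"wx": 0,"wy": 0,"wz": 0,"hand": 0.01},
  {"x": 0,"y": 0,"z": 0,"wx": 0,"wy": 0,"wz": 0,"hand": 0.005},
  {"x": 0,"y": 0,"z": 0,"wx": 0,"wy": 0,"wz": 0,"hand": 0.005},
  {"x": 0,"y": 0,"z": 0,"wx": 0,"wy": 0,"wz": 0,"hand": 0.005},
  {"x": 0,"y": 0,"z": 0,"wx": 0,"wy": 0,"wz": 0,"hand": 0.005},
])

```text
t: 24.55
ee_pos: [656.3, 164.5, 40.6]
ee_rot: [-3.134, 0.213, -0.002]
ft_force: [-1.7, -0.3, 6.3]
grip_width: 14.5
gripper_force: 59.8
```

Call:
step_arm([
  {"x": 0,"y": 0,"z": 0.03,"wx": 0,"wy": 0,"wz": 0,"hand": 0.005},
  {"x": 0,"y": 0,"z": 0.07,"wx": 0,"wy": 0,"wz": 0,"hand": 0.005},
  {"x": 0.005,"y": -0.03,"z": 0.1,"wx": 0,"wy": 0,"wz": 0,"hand": 0.005},
  {"x": 0.01,"y": -0.075,"z": 0.1,"wx": 0,"wy": 0,"wz": 0,"hand": 0.005},
  {"x": 0.015,"y": -0.12,"z": 0.1,"wx": 0,"wy": 0,"wz": 0,"hand": 0.005},
  {"x": 0.018,"y": -0.155,"z": 0.1,"wx": 0,"wy": 0,"wz": 0,"hand": 0.005},
  {"x": 0.0183,"y": -0.1625,"z": 0.08,"wx": 0,"wy": 0,"wz": 0,"hand": 0.005},
  {"x": 0.0183,"y": -0.1625,"z": 0.05,"wx": 0,"wy": 0,"wz": 0,"hand": 0.005},
  {"x": 0.0183,"y": -0.1625,"z": 0.03,"wx": 0,"wy": 0,"wz": 0,"hand": 0.005},
  {"x": 0.0183,"y": -0.1625,"z": 0.02,"wx": 0,"wy": 0,"wz": 0,"hand": 0.005},
  {"x": 0.0183,"y": -0.1625,"z": 0.02,"wx": 0,"wy": 0,"wz": 0,"hand": 0.005},
  {"x": 0.0183,"y": -0.1625,"z": 0.02,"wx": 0,"wy": 0,"wz": 0,"hand": 0.005},
  {"x": 0.0183,"y": -0.1625,"z": 0.015,"wx": 0,"wy": 0,"wz": 0,"hand": 0.005},
  {"x": 0.0183,"y": -0.1625,"z": 0.01,"wx": 0,"wy": 0,"wz": 0,"hand": 0.005},
  {"x": 0.0183,"y": -0.1625,"z": 0.0065,"wx": 0,"wy": 0,"wz": 0,"hand": 0.005},
  {"x": 0.0183,"y": -0.1625,"z": 0.005,"wx": 0,"wy": 0,"wz": 0,"hand": 0.005},
  {"x": 0.0183,"y": -0.1625,"z": 0.005,"wx": 0,"wy": 0,"wz": 0,"hand": 0.005},
  {"x": 0.0183,"y": -0.1625,"z": 0.0045,"wx": 0,"wy": 0,"wz": 0,"hand": 0.005},
  {"x": 0.0183,"y": -0.1625,"z": 0.0045,"wx": 0,"wy": 0,"wz": 0,"hand": 0.005},
])

```text
t: 26.45
ee_pos: [673.9, 1.8, 44.6]
ee_rot: [-3.134, 0.213, 0.0]
ft_force: [-3.1, 0.5, 6.6]
grip_width: 14.5
gripper_force: 59.9
```

Call:
step_arm([
  {"x": 0,"y": 0,"z": 0,"wx": 0,"wy": 0,"wz": 0,"hand": 0.02},
  {"x": 0,"y": 0,"z": 0,"wx": 0,"wy": 0,"wz": 0,"hand": 0.028},
  {"x": 0,"y": 0,"z": 0,"wx": 0,"wy": 0,"wz": 0,"hand": 0.035},
  {"x": 0,"y": 0,"z": 0,"wx": 0,"wy": 0,"wz": 0,"hand": 0.035},
  {"x": 0,"y": 0,"z": 0.02,"wx": 0,"wy": 0,"wz": 0,"hand": 0.035},
  {"x": 0,"y": 0,"z": 0.06,"wx": 0,"wy": 0,"wz": 0,"hand": 0.035},
  {"x": 0,"y": 0,"z": 0.11,"wx": 0,"wy": 0,"wz": 0,"hand": 0.035},
  {"x": 0,"y": 0,"z": 0.16,"wx": 0,"wy": 0,"wz": 0,"hand": 0.035},
  {"x": 0,"y": 0,"z": 0.21,"wx": 0,"wy": 0,"wz": 0,"hand": 0.035},
  {"x": -0.12,"y": 0,"z": 0.25,"wx": 0,"wy": 0,"wz": 0,"hand": 0.035},
  {"x": -0.12,"y": 0,"z": 0.25,"wx": 0,"wy": 0,"wz": 0,"hand": 0.035},
  {"x": -0.12,"y": 0,"z": 0.25,"wx": 0,"wy": 0,"wz": 0,"hand": 0.035},
  {"x": -0.12,"y": 0,"z": 0.25,"wx": 0,"wy": 0,"wz": 0,"hand": 0.035},
  {"x": -0.12,"y": 0,"z": 0.25,"wx": 0,"wy": 0,"wz": 0,"hand": 0.035},
])

```text
t: 27.85
ee_pos: [554.1, 1.8, 294.6]
ee_rot: [-3.134, 0.213, -0.002]
ft_force: [0.7, 0.1, -0.3]
grip_width: 35.2
gripper_force: 0.0
```

Run:
```python
from h import *
s,st=shot("w12")
print("lid mid",fit(s,(674,2),56,12.8,60,14,"circ"),"bar",fit(s,(674,2),40,34,60,40),"tray",fit(s,(674,2),75,6,60,12,"circ"))
print("large",fit(s,(641,-166),75,45,90,52,"circ"));
```

```text
27.85 [554.1   1.8 294.6] yaw 352.2 j7 -1.79 [ 0.7  0.1 -0.3] 35.2
lid mid (array([6.727e+02, 1.000e-01, 4.490e+01]), np.int64(3519), np.float64(14.7)) bar (array([6.717e+02, 6.000e-01]), array([14.8, 52.6]), -7.8, np.int64(529), np.float64(40.3)) tray (array([6.738e+02, 4.000e-01, 6.300e+01]), np.int64(4434), np.float64(14.4))
large (array([ 640.7, -166.4,   55.4]), np.int64(5347), np.float64(52.6))
```

View pics/w12.png

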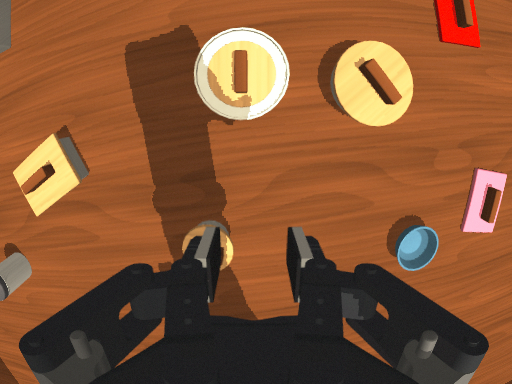

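The middle lid lies flat in the tray at (242,72). The large (372,83), oblong (50,175) and small (208,247) lids sit on their tubs, and the bowl and shaker are undisturbed.

```bash
python3 -c "
from bench import robot
print(robot.close_job())"
```

```text
the job is handed in; nothing more can be done
None
```

The job is handed in: the small, large and oblong wooden lids lie flat on their own tubs, centred to about 1 mm by the wrist camera. The middle lid lies flat in the tray, handle up, and it took about 28 s of the 112 s allowed.

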